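# Take up a short foot of the ware stand with a taper feeler blade

## Robot

A 6-joint arm with a two-finger parallel gripper is mounted at the origin on the work surface. World frame = base frame: x ahead of the robot, y to its left, z up, the work surface at z = 0. Lengths are in m, angles in rad, forces in N, time in s.
With the tool pointing down it reaches from about 0.275 to 0.875 m from the base axis. Payload 12.5 kg.
Tool frame: the origin (TCP) lies at the very end of the fingers, on their centre line; the grasp point (between the pads) lies 19 mm behind it; z points along the fingers, y is the line along which they close (so a half turn about z gives the same grasp; the last joint's range is limited). The gripper opens to 85 mm and grips with 20 to 120 N. Pads are 22 mm wide; open, the fingers measure 114 mm over their backs; the gripper's body (76 mm by 85 mm) begins 54 mm behind the grasp point. The pads swing forward as they close: fully open they stand 13 mm farther back than shut.
Start: joints at [-0.085, 0.351, 1.652, -0, 1.139, -0.085], TCP at [0.55, 0, 0.231] pointing down, gripper open.
Joint ranges: [-2.75, 2.75], [-0.79, 2.1], [0.01, 2.65], [-1.57, 4.71], [0.07, 3.14], [-2.87, 2.87]. Speed limits (rad/s): [2.22, 2.22, 2.79, 3.14, 3.14, 3.14].

## Interface

Orientations are given as a 3x3 rotation matrix whose columns are the frame's x, y, z axes.
In Python, from bench import manip gives the robot as it stands. Calls block until the motion is done:
- manip.move_ptp(position, orientation): joint-space move of the TCP to a pose.
- manip.move_l(position, attitude=None, max_speed=0.15): straight line of the TCP; attitude=None keeps the orientation; max_speed is the mean speed in m/s.
- manip.move_j(angles): joint-space move.
- manip.set_gripper(opening, effort=None): opening from 0.0 (shut) to 1.0 (fully open); effort is the grip in N (None keeps the last); returns when the fingers have stopped.
- manip.dwell(seconds).
- manip.inverse_kinematics(position, orientation): joint angles nearest the present ones, or None.
- manip.grab_frame(name): name is "scene" or "side" or "wrist"; returns (picture, depth): 480x640x3 uint8, red, green, blue; 480x640 float32, m along the optical axis (not along the pixel's ray), 0 where there is no reading.
- manip.get_calibration(name): a dict with "camera_matrix" (3x3 intrinsics, pixels), "R" (3x3) and "t" (3): a world point X has camera coordinates R X + t. Camera axes: x right, y down, z forward; pixel columns grow to the right and rows downward; lengths in m; the calibration is good to about 2 mm. A picture is of the moment at which its call begins: read the wrist's pose just before it. get_calibration takes no time and is no camera call; for the wrist camera it gives the pose at the moment of the call.
A pose or a line that the arm cannot do raises manip.Unreachable and nothing moves.
- manip.sign_off(): hands the job in; it is judged then, once.
Trained networks look in the newest picture that a camera, given by its name, has taken for a name from the list of things; names that differ only in an ending like _2 or _b are one class to them, and where a whole thing is asked for, a point or a joint stands for the part that bears it (a point fixed in the world has none). Each returns a list of dicts, best first, with "confidence" (0 to 1); they miss things now and then, are a little off and sometimes report something else, mostly with a low value. They report only what shows in the picture. A call takes as long as a camera call. They do not tell look-alikes from the thing itself.
- manip.look_for(camera, name): "at" ([x, y, z] in m, in world coordinates, good to about 4 mm: the middle of the surface that is visible of it).
Readings, each from a call of its own:
- manip.current_time(): time.
- manip.current_qpos(): joint angles.
- manip.current_joint_vel(): joint speeds.
- manip.current_joint_torque(): joint torques, N m.
- manip.current_ee_pos(): TCP position.
- manip.current_tcp_rot(): TCP orientation.
- manip.current_force(): force on the tool from outside, world axes, zero at the start.
- manip.current_ft_torque(): the same for the moment, N m.
- manip.current_grip_width(): opening from 0.0 (shut) to 1.0 (fully open).
- manip.current_grip_force(): force on a finger pad.
Only numpy, scipy, OpenCV 4.12 (cv2) and the standard library are available. Lean on these libraries where they do the work, as an engineer would, in place of code of your own. Each camera call takes 0.05 s, during which the arm holds its last target. There are 200 camera calls.

## Task

The little ware stand is unsteady because its front-right foot, the one under the red cap, hangs a centimetre or so short of the table. Pick up the steel taper feeler blade by its orange grip, set it flat on the table and gently slide its thin end in under that foot until you feel it bite and the foot rests on it, but stop before the stand is lifted. Let go and leave the blade snug there; do not push or lift the stand with the gripper, and leave the loose bowl, vase and glaze jar where they are.

Things in the scene. Friction and masses are not known exactly. Their poses are not given: they have to be found in the camera images.
- ware_stand: Low stand on four feet, 210 mm apart in x, 230 mm in y. Origin on the table amid the feet; x points away from its front (from the robot), y left, z up. Two aluminium rails along x, 240 x 26 mm, top 45 mm, underside 30 mm above the table; round caps above the feet. It cannot slide, only tip up about its rear feet; its weight resists a lift at a front foot with 4 to 9 N.
- board (a point): Middle of the top of the stand's plywood board (200 mm in x, 290 mm in y, 18 mm thick), 20 mm behind the stand's origin and 63 mm above the table. A raw clay vase (170 mm tall, rear left) and a bowl (60 mm tall) are fixed on its rear half. Axes as the stand's.
- short_foot (a point): Point of the stand at table level below its short front-right foot (red cap, 50 mm up), at x = -105, y = -115 mm of the stand, whose axes it has; it rises with the stand. The foot is 18 mm across; its half-round underside hangs 5 to 18 mm above this point, differently each time and unmeasured. The table before it, towards the robot, is free.
- blade: Steel taper blade lying flat, 140 g. Origin on its flat underside; x to the thin tip, z up. Taper 26 mm wide from x = -45 mm (23 mm thick) to x = +75 mm (3 mm thick). Orange upright grip centred at x = -68 mm: 46 mm in x, 14 mm thick in y, 65 mm high. It slides on the table with under 2 N of drag until the slope meets the foot, which then resists with several newtons; let go, it stays put.
- blade_tip (a point): Middle of the thin tip's lower edge, 75 mm ahead of the blade's origin; axes as the blade's.
- bowl: Loose raw clay bowl, 104 mm across, 60 mm high, a bystander. Origin: centre of its underside.
- vase: Loose raw clay vase, 92 mm across, 140 mm high, a bystander. Origin: centre of its underside.
- glaze_jar: Loose terracotta glaze jar with a white cap, 56 mm across, 75 mm high, a bystander. Origin: centre of its underside.
There are look-alikes about, which are no part of the job. Of the things that look like the blade, the largest one is meant.

How it is judged:
By the outcome, as a careful person would: the job done as asked, in the order asked, and still so for the second after the job is handed in, with the robot touching nothing.
It also fails if it takes over 40 s, if anything falls off the work surface, if the arm or the gripper's body presses on something with over 40 N, if the wrist force passes 120 N, or if a joint passes its speed limit or range.

## Working session

There is one attempt and no reset: what is moved stays moved. The work goes in short steps, each a Python script; the robot and the scene stay as the last script left them, time stands still between calls to the robot, and variables do not carry over. Pictures are saved under pics/ and viewed, at most 10 in all, crops included, and the job is handed in when it is done.

```bash
mkdir -p pics; ls; python3 - <<'E'
from bench import manip
import cv2,numpy as np
for c in ("scene","side"):
    p,d=manip.grab_frame(c); cv2.imwrite(f"pics/{c}0.png",p[:,:,::-1]); np.savez(f"{c}0.npz",p=p,d=d,**manip.get_calibration(c))
    for n in ("blade","blade_tip","short_foot","ware_stand","board","bowl","vase","glaze_jar"):
        print(c,n,[(np.round(r["at"],3).tolist(),round(r["confidence"],2)) for r in manip.look_for(c,n)[:4]])
print(manip.current_time())
E
```

```text
pics
scene blade [([0.463, 0.302, 0.015], 0.68), ([0.257, 0.303, 0.009], 0.57), ([0.421, 0.493, 0.012], 0.55)]
scene blade_tip [([0.461, 0.306, 0.014], 0.87), ([0.423, 0.492, 0.012], 0.63), ([0.259, 0.302, 0.012], 0.59), ([0.746, -0.053, 0.065], 0.47)]
scene short_foot [([0.744, -0.057, 0.062], 0.89), ([0.462, 0.301, 0.015], 0.63)]
scene ware_stand [([0.739, -0.058, 0.061], 0.62)]
scene board [([0.749, -0.056, 0.066], 0.72)]
scene bowl [([0.751, -0.057, 0.066], 0.65), ([0.468, -0.431, 0.029], 0.63)]
scene vase [([0.615, -0.36, 0.088], 0.75)]
scene glaze_jar [([0.614, 0.294, 0.066], 0.73)]
side blade [([0.47, 0.307, 0.015], 0.85), ([0.261, 0.322, 0.014], 0.77), ([0.396, 0.491, 0.011], 0.75)]
side blade_tip [([0.462, 0.312, 0.018], 0.8), ([0.264, 0.323, 0.011], 0.62), ([0.399, 0.484, 0.013], 0.58)]
side short_foot [([0.725, 0.023, 0.063], 0.76), ([0.599, 0.318, 0.065], 0.35)]
side ware_stand [([0.728, 0.025, 0.067], 0.6)]
side board [([0.723, 0.024, 0.061], 0.8)]
side bowl [([0.473, -0.453, 0.043], 0.84)]
side vase [([0.59, -0.328, 0.048], 0.66)]
side glaze_jar [([0.599, 0.315, 0.062], 0.98)]
0.9
```

View pics/scene0.png

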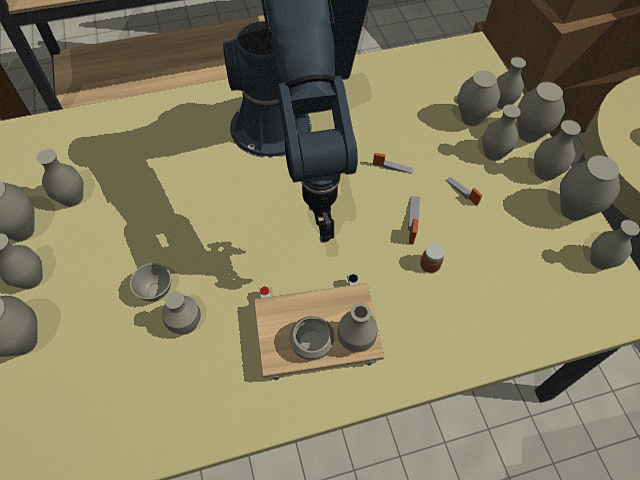

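View pics/side0.png

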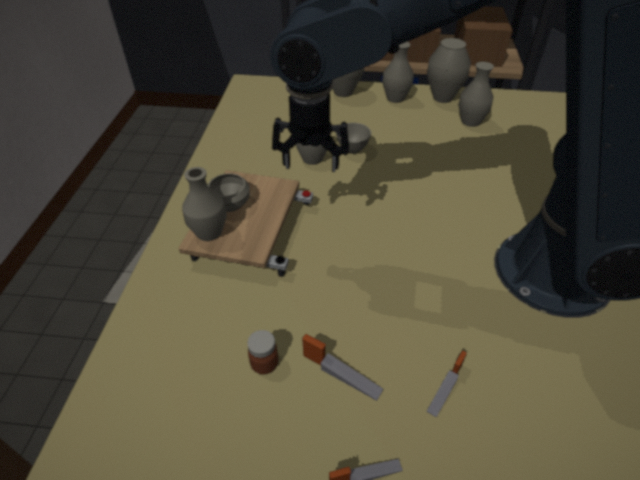

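The scene view shows the large blade at about (414,215), its orange grip at (414,232) and its tip at (415,198). The jar is at (432,258), the stand's red cap at (265,292) and its black cap at (353,279). The side view agrees: grip (314,348), tip (380,393), red cap (305,195). Next I'll convert these to positions.

```bash
cat > h.py <<'E'
import numpy as np,cv2
def cloud(p,d,K,R,t):
    v,u=np.mgrid[:480,:640]; x=np.stack([(u-K[0,2])/K[0,0]*d,(v-K[1,2])/K[1,1]*d,d],-1)
    X=(x-t)@R; X[d<=0]=np.nan; return X
def load(f):
    z=np.load(f); return z["p"],cloud(z["p"],z["d"],z["camera_matrix"],z["R"],z["t"])
def analyse(p,X,box=(.3,.65,.18,.42)):
    h=cv2.cvtColor(p,cv2.COLOR_RGB2HSV).astype(int); H,S,V=h[...,0],h[...,1],h[...,2]
    x,y,z=X[...,0],X[...,1],X[...,2]
    b=(x>box[0])&(x<box[1])&(y>box[2])&(y<box[3])
    o=b&(S>180)&(H<14)&(V>90)
    n,l,s,c=cv2.connectedComponentsWithStats(o.astype(np.uint8))
    for i in range(1,n):
        if s[i,4]>25:
            P=X[l==i]; top=P[P[:,2]>P[:,2].max()-.008]
            print("orange",s[i,4],c[i].round(),"mean",P.mean(0).round(3),"zmax",P[:,2].max().round(3),"top mean",top.mean(0).round(4),"ext",np.ptp(top,0).round(3), cv2.minAreaRect(top[:,:2].astype(np.float32)*1000))
    g=b&(S<60)&(z>.001)&(z<.03)
    n,l,s,c=cv2.connectedComponentsWithStats(g.astype(np.uint8))
    for i in range(1,n):
        if s[i,4]>60:
            P=X[l==i]; print("steel",s[i,4],c[i].round(),P.mean(0).round(4),P[:,2].min().round(3),P[:,2].max().round(3), cv2.minAreaRect(P[:,:2].astype(np.float32)*1000))
    return
def caps(p,X):
    x,y,z=X[...,0],X[...,1],X[...,2]
    h=cv2.cvtColor(p,cv2.COLOR_RGB2HSV).astype(int); H,S,V=h[...,0],h[...,1],h[...,2]
    b=(x>.5)&(x<.95)&(y>-.3)&(y<.2)
    for nm,m in (("red",b&(S>150)&((H<6)|(H>172))&(V>70)&(z>.035)&(z<.065)),("black",b&(V<50)&(z>.035)&(z<.06))):
        n,l,s,c=cv2.connectedComponentsWithStats(m.astype(np.uint8))
        for i in range(1,n):
            if s[i,4]>8: P=X[l==i]; print(nm,s[i,4],c[i].round(),P.mean(0).round(4),((P.max(0)+P.min(0))/2).round(4))
    m=b&(H>5)&(H<20)&(S>60)&(z>.055)&(z<.072)   # board
    P=X[m]; print("board",len(P),P.mean(0).round(4),cv2.minAreaRect(P[:,:2].astype(np.float32)*1000))
E
python3 - <<'E'
from h import *
for c in ("scene","side"):
    print(c); p,X=load(c+"0.npz"); analyse(p,X); caps(p,X)
E
```

```text
scene
orange 62 [414. 226.] mean [0.511 0.286 0.066] zmax 0.07 top mean [0.5117 0.2859 0.0658] ext [0.041 0.027 0.008] ((511.3160400390625, 285.9321594238281), (11.397544860839844, 43.54693603515625), 64.57305908203125)
steel 252 [414. 210.] [0.4312 0.3231 0.0129] 0.001 0.027 ((436.16607666015625, 322.4012451171875), (26.597265243530273, 125.57638549804688), 65.32267761230469)
red 48 [264. 290.] [ 0.5842 -0.1482  0.0503] [ 0.5842 -0.1481  0.0501]
black 49 [353. 278.] [0.611  0.0792 0.0503] [0.6104 0.0792 0.0487]
board 6092 [ 0.7165 -0.0689  0.063 ] ((722.5609741210938, -48.785369873046875), (289.47802734375, 202.74490356445312), 83.08914184570312)
side
orange 130 [314. 342.] mean [0.509 0.287 0.063] zmax 0.067 top mean [0.5092 0.2874 0.0634] ext [0.039 0.023 0.008] ((509.03466796875, 286.4363098144531), (13.061331748962402, 41.14680862426758), 61.890071868896484)
steel 1009 [350. 376.] [0.4381 0.3205 0.0115] 0.001 0.025 ((434.3916320800781, 316.423095703125), (35.71277618408203, 123.61507415771484), 64.22843933105469)
red 28 [306. 193.] [ 0.5832 -0.1494  0.0486] [ 0.583  -0.1504  0.0481]
black 54 [280. 259.] [0.6098 0.0782 0.0484] [0.6096 0.0779 0.0485]
board 5107 [ 0.696  -0.0209  0.0611] ((720.0745849609375, -49.92393493652344), (293.3572692871094, 201.57373046875), 83.17938995361328)
```

```bash
cat >> h.py <<'E'
def Rt(a):
    c,s=np.cos(a),np.sin(a); return np.array([[c,s,0],[s,-c,0],[0,0,-1.]])
FOOT=np.array([.5836,-.149]); YS=np.deg2rad(-6.8); US=np.array([np.cos(YS),np.sin(YS)])
E
python3 - <<'E'
from h import *
from bench import manip
ik=manip.inverse_kinematics
print(manip.current_tcp_rot().round(2).tolist() if hasattr(manip.current_tcp_rot(),'round') else manip.current_tcp_rot())
for off in (0,np.pi):
    a=np.deg2rad(155.2)+off; b=YS+off
    print("grasp",np.round(ik([.51,.2865,.03],Rt(a)),2), np.round(ik([.51,.2865,.16],Rt(a)),2))
    for s in (-.03,.09):
        g=FOOT-US*(.143-s); print("place",np.round(ik([g[0],g[1],.03],Rt(b)),2))
a=np.deg2rad(155.2)
for off in (np.pi,0):
  try:
    manip.move_ptp([.51,.2865,.19],Rt(a+off)); break
  except manip.Unreachable as e: print(e)
manip.set_gripper(.65)
for k in range(2):
    if k: manip.move_l([.48,.29,.22])
    cal=manip.get_calibration("wrist"); p,d=manip.grab_frame("wrist"); cv2.imwrite(f"pics/w{k}.png",p[:,:,::-1]); np.savez(f"w{k}.npz",p=p,d=d,**cal)
    p,X=load(f"w{k}.npz"); analyse(p,X,(.3,.6,.2,.42))
print(manip.current_time(),np.round(manip.current_qpos(),2))
E
```

```text
[[0.0, 1.0, -0.0], [1.0, -0.0, -0.0], [-0.0, -0.0, -1.0]]
grasp [ 0.43  0.68  1.69 -0.    0.77 -0.71] [ 0.43  0.49  1.63 -0.    1.02 -0.71]
place [-0.41  0.49  2.09 -0.    0.56  1.28]
place [-0.35  0.64  1.78 -0.    0.72  1.34]
grasp [ 0.43  0.68  1.69 -0.    0.77  2.44] [ 0.43  0.49  1.63 -0.    1.02  2.44]
place [-0.41  0.49  2.09 -0.    0.56 -1.86]
place [-0.35  0.64  1.78 -0.    0.72 -1.8 ]
orange 26 [326. 200.] mean [0.531 0.273 0.064] zmax 0.066 top mean [0.5305 0.2733 0.0636] ext [0.006 0.008 0.005] ((530.8997802734375, 273.86395263671875), (8.674762725830078, 2.1732611656188965), 52.80335998535156)
orange 195 [326. 241.] mean [0.504 0.285 0.065] zmax 0.068 top mean [0.5039 0.2855 0.0652] ext [0.033 0.025 0.005] ((509.59515380859375, 284.88226318359375), (12.254251480102539, 36.92451095581055), 64.82731628417969)
steel 3134 [322. 305.] [0.4376 0.3192 0.0137] 0.001 0.025 ((436.12939453125, 319.67596435546875), (28.617467880249023, 120.46337890625), 64.03929138183594)
orange 31 [317. 189.] mean [0.507 0.282 0.065] zmax 0.067 top mean [0.5072 0.2815 0.0651] ext [0.012 0.007 0.003] ((507.5837707519531, 281.7231140136719), (3.838578939437866, 11.890593528747559), 65.14539337158203)
steel 3032 [312. 263.] [0.4382 0.3189 0.0139] 0.001 0.025 ((436.1885681152344, 319.86175537109375), (28.022945404052734, 120.04463195800781), 65.3382568359375)
4.0 [ 0.46  0.38  1.64 -0.    1.12  2.46]
```

```bash
python3 - <<'E'
from h import *
from bench import manip
G=np.array([.5107,.2857]); a=np.deg2rad(155.2)+np.pi; b=YS+np.pi
manip.move_ptp([*G,.12],Rt(a)); manip.move_l([*G,.024],max_speed=.12)
manip.set_gripper(0.0,40)
print("grip",manip.current_grip_width(),manip.current_grip_force(),np.round(manip.current_force(),2))
manip.move_l([*G,.14],max_speed=.15)
print("lift",manip.current_grip_width(),np.round(manip.current_force(),2),np.round(manip.current_ft_torque(),3))
g=FOOT-US*(.143+.03)
manip.move_ptp([*g,.12],Rt(b))
f0=np.array(manip.current_force())
manip.move_l([*g,.030],max_speed=.12)
cal=manip.get_calibration("wrist"); p,d=manip.grab_frame("wrist"); cv2.imwrite("pics/w2.png",p[:,:,::-1]); np.savez("w2.npz",p=p,d=d,**cal)
p,d=manip.grab_frame("side"); cv2.imwrite("pics/side2.png",cv2.resize(p[130:290,200:440,::-1],None,fx=3,fy=3)); np.savez("side2.npz",p=p,d=d,**manip.get_calibration("side"))
print(f0.round(2),np.round(manip.current_force(),2),manip.current_ee_pos(),manip.current_time())
p,X=load("w2.npz"); analyse(p,X,(.3,.65,-.2,-.08)); caps(p,X)
E
```

```text
grip 0.15626253817973665 41.67453646659851 [-1.28 -0.75  4.21]
lift 0.15963784918656598 [ 0.06 -0.18 -1.37] [0.025 0.019 0.021]
[ 0.13 -0.42 -0.47] [ 0.22 -0.43 -1.15] [ 0.41225603 -0.12869041  0.03066468] 11.3917
orange 3018 [318. 313.] mean [ 0.397 -0.127  0.063] zmax 0.073 top mean [ 0.4004 -0.1277  0.0709] ext [0.033 0.016 0.008] ((404.82440185546875, -127.71189880371094), (12.974288940429688, 34.061405181884766), 82.93606567382812)
orange 205 [336. 402.] mean [ 0.424 -0.125  0.072] zmax 0.105 top mean [ 0.4029 -0.1246  0.1048] ext [0.    0.002 0.001] ((402.95623779296875, -124.20638275146484), (2.117687940597534, 0.43156689405441284), 83.93315124511719)
orange 27 [324. 399.] mean [ 0.423 -0.129  0.072] zmax 0.073 top mean [ 0.4225 -0.1286  0.0715] ext [0.003 0.004 0.002] ((423.0442199707031, -128.45069885253906), (3.6664087772369385, 2.7218704223632812), 62.63677978515625)
orange 30 [304. 403.] mean [ 0.424 -0.135  0.071] zmax 0.072 top mean [ 0.4237 -0.1349  0.0709] ext [0.006 0.003 0.003] ((423.8777160644531, -134.5551300048828), (2.373453378677368, 5.719898700714111), 85.78827667236328)
steel 156 [295. 407.] [ 0.4601 -0.1454  0.0255] 0.023 0.028 ((459.97979736328125, -145.47080993652344), (2.918233871459961, 16.52625846862793), 83.28651428222656)
steel 166 [346. 407.] [ 0.4631 -0.123   0.0254] 0.023 0.028 ((463.33782958984375, -123.01118469238281), (3.2239506244659424, 16.030986785888672), 83.30467987060547)
board 0 [nan nan nan] ((0.0, 0.0), (0.0, 0.0), 0.0)h.py:32: RuntimeWarning: Mean of empty slice.
  P=X[m]; print("board",len(P),P.mean(0).round(4),cv2.minAreaRect(P[:,:2].astype(np.float32)*1000))
  ret = um.true_divide(
```

View pics/w2.png

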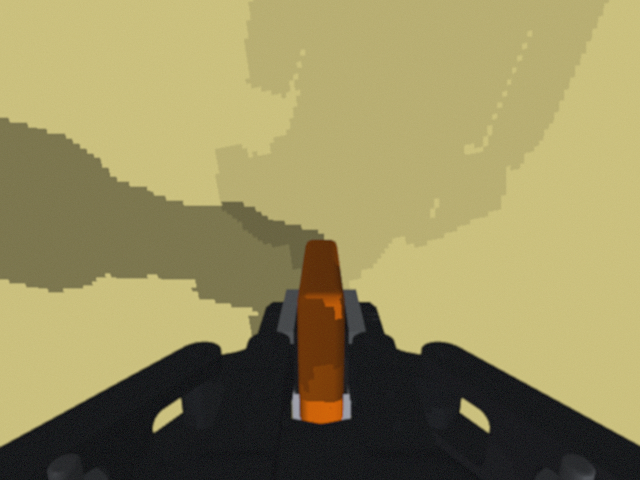

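View pics/side2.png

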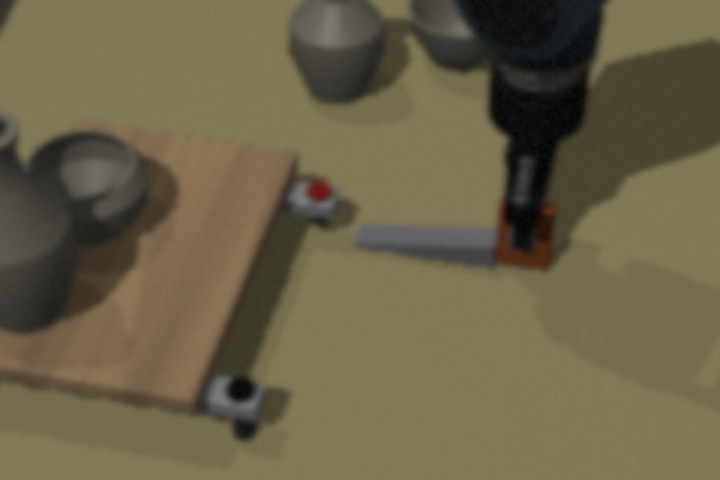

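The wrist view shows the orange grip held square between the pads at (322,330). In the side crop the blade is level, with its tip at (358,238), lined up just in front of the red-cap foot at (320,205). I'll check the lateral alignment, then lower it with a force guard.

```bash
cat >> h.py <<'E'
def blade_axis(p,X,yr=(-.19,-.09)):
    h=cv2.cvtColor(p,cv2.COLOR_RGB2HSV); x,y,z=X[...,0],X[...,1],X[...,2]
    m=(h[...,1]<70)&(h[...,2]>60)&(x>.42)&(x<.60)&(y>yr[0])&(y<yr[1])&(z>.004)&(z<.034)
    n,l,s,c=cv2.connectedComponentsWithStats(m.astype(np.uint8))
    if n<2: print("none");return
    P=X[l==1+s[1:,4].argmax()]
    U=np.array([[np.cos(YS),np.sin(YS)],[-np.sin(YS),np.cos(YS)]]); Q=(P[:,:2]-FOOT)@U.T
    r=cv2.minAreaRect((Q*1000).astype(np.float32)); print("steel in foot frame mm: n",len(P),"x",(Q[:,0].min()*1e3).round(1),(Q[:,0].max()*1e3).round(1),"rect",np.round(r[0],1),np.round(r[1],1),round(r[2],1),"z",np.percentile(P[:,2],[2,98]).round(4))
E
python3 - <<'E'
from h import *
from bench import manip
p,X=load("side2.npz"); blade_axis(p,X); caps(p,X)
p,d=manip.grab_frame("scene"); np.savez("scene2.npz",p=p,d=d,**manip.get_calibration("scene"))
p,X=load("scene2.npz"); blade_axis(p,X); caps(p,X)
g=FOOT-US*(.143+.03)
z=.030
while z>.0215:
    z-=.001; manip.move_l([*g,z],max_speed=.03); f=np.array(manip.current_force()); print(round(z,4),np.round(manip.current_ee_pos(),4)[2],f.round(2))
    if f[2]>2.0: break
print(manip.current_time())
E
```

```text
steel in foot frame mm: n 491 x -153.1 -33.3 rect [-93.1   0.5] [119.5  35.1] 1.3 z [0.0055 0.0279]
red 28 [306. 193.] [ 0.5833 -0.1499  0.0481] [ 0.5827 -0.1497  0.0484]
black 53 [280. 259.] [0.6099 0.0783 0.0484] [0.6095 0.0785 0.0481]
board 5109 [ 0.6959 -0.0211  0.0612] ((719.7774658203125, -49.953582763671875), (293.32244873046875, 200.18768310546875), 83.2559585571289)
steel in foot frame mm: n 419 x -159.3 -31.4 rect [-95.4   3.5] [ 26.7 127.8] 89.8 z [0.0075 0.0316]
red 47 [264. 290.] [ 0.5843 -0.1483  0.0507] [ 0.5835 -0.1481  0.05  ]
black 48 [353. 278.] [0.6112 0.0793 0.0502] [0.6119 0.0791 0.0515]
board 6089 [ 0.7166 -0.0691  0.0629] ((722.6860961914062, -48.786712646484375), (288.9417419433594, 203.06858825683594), 83.05065155029297)
0.029 0.0291 [-0.48  0.55 -0.86]
0.028 0.0279 [ 0.1  -0.13 -0.4 ]
0.027 0.0269 [-0.81 -0.02 -1.72]
0.026 0.026 [-1.   -0.6  -1.61]
0.025 0.0249 [-0.48  0.15 -1.66]
0.024 0.0243 [-1.56  0.6   6.57]
12.9417
```

```bash
cat > slide.py <<'E'
from h import *
from bench import manip
def F(n=6):
    r=[]
    for _ in range(n): r.append(manip.current_force()); manip.dwell(.01)
    return np.mean(r,0)
def along(): f=F(); return -(f[0]*US[0]+f[1]*US[1]), f[2]
LAT=np.array([-US[1],US[0]])
def pos(s): # s: nominal tip past foot (m)
    g=FOOT-US*(.143-s)-LAT*.002*min(1,(s+.03)/.03); return g
E
python3 - <<'E'
from slide import *
manip.set_gripper(.3); manip.dwell(.1); manip.move_l([*pos(-.03),.0245],max_speed=.03); manip.set_gripper(0,40)
print("regrip",along(),manip.current_time())
manip.move_l([*pos(0),.0245],max_speed=.05)
manip.move_l([*pos(.006),.0245],max_speed=.03)
base=[];s=.006
while s<.1:
    s+=.001; manip.move_l([*pos(s),.0245],max_speed=.02); a,fz=along(); 
    b=np.median(base) if base else a
    print(round(s*1e3,1),round(a,2),round(fz,2))
    if len(base)>=3 and a-b>1.5: 
        a,fz=along(); print("chk",round(a,2),round(fz,2))
        if a-b>1.5: break
    base.append(a)
    if manip.current_time()>30: break
print(manip.current_time(),np.round(manip.current_ee_pos(),4))
for c in ("side","scene"):
    p,d=manip.grab_frame(c); np.savez(c+"3.npz",p=p,d=d,**manip.get_calibration(c)); cv2.imwrite(f"pics/{c}3.png",cv2.resize(p[130:320,200:440,::-1],None,fx=3,fy=3))
    p,X=load(c+"3.npz"); blade_axis(p,X); caps(p,X)
print(manip.current_time())
E
```

```text
regrip (np.float64(0.5479649424125721), np.float64(2.5089168662019694)) 13.8667
7.0 3.75 8.48
8.0 5.29 9.56
9.0 5.34 9.9
10.0 5.1 9.94
11.0 5.5 9.97
12.0 5.48 9.98
13.0 5.0 9.8
14.0 4.97 9.65
15.0 5.55 9.46
16.0 5.15 9.74
17.0 5.47 9.74
18.0 5.26 9.89
19.0 5.45 10.07
20.0 4.88 9.81
21.0 5.17 9.74
22.0 4.98 10.34
23.0 5.2 9.82
24.0 5.27 9.28
25.0 5.01 9.44
26.0 4.88 9.72
27.0 5.12 9.52
28.0 5.05 9.58
29.0 5.11 9.6
30.0 4.91 9.58
31.0 5.27 9.34
32.0 5.22 9.52
33.0 4.62 10.14
34.0 4.88 9.34
35.0 4.93 9.33
36.0 5.11 9.45
37.0 5.07 9.6
38.0 4.67 9.52
39.0 4.89 9.58
40.0 4.88 9.66
41.0 5.1 8.93
42.0 4.74 8.9
43.0 4.84 9.33
44.0 4.94 8.95
45.0 4.65 9.0
46.0 4.67 9.24
47.0 5.0 9.04
48.0 4.72 8.95
49.0 5.0 9.12
50.0 5.0 8.75
51.0 4.79 8.96
52.0 4.78 9.01
53.0 4.91 9.08
54.0 7.27 10.81
chk 7.0 10.88
29.4167 [ 0.494  -0.1402  0.0246]
steel in foot frame mm: n 269 x -70.6 15.7 rect [-27.3   0.4] [86.1 31. ] 1.3 z [0.0055 0.0217]
red 29 [306. 193.] [ 0.5831 -0.1503  0.0479] [ 0.5831 -0.152   0.0481]
black 54 [280. 259.] [0.6097 0.0783 0.0485] [0.6092 0.0786 0.0479]
board 5101 [ 0.6959 -0.0212  0.0612] ((665.23095703125, -43.97003173828125), (293.9710998535156, 311.0008544921875), 83.34017181396484)
steel in foot frame mm: n 154 x -71.6 -26.3 rect [-48.9   1.1] [45.6 27. ] 0.8 z [0.0113 0.027 ]
red 49 [264. 290.] [ 0.5842 -0.148   0.0501] [ 0.5835 -0.1481  0.0497]
black 49 [353. 278.] [0.6113 0.0791 0.0509] [0.6116 0.0792 0.0508]
board 6149 [ 0.7153 -0.0695  0.0629] ((668.8651733398438, -42.483734130859375), (289.39239501953125, 310.4141540527344), 83.03720092773438)
29.5167
```

View pics/side3.png

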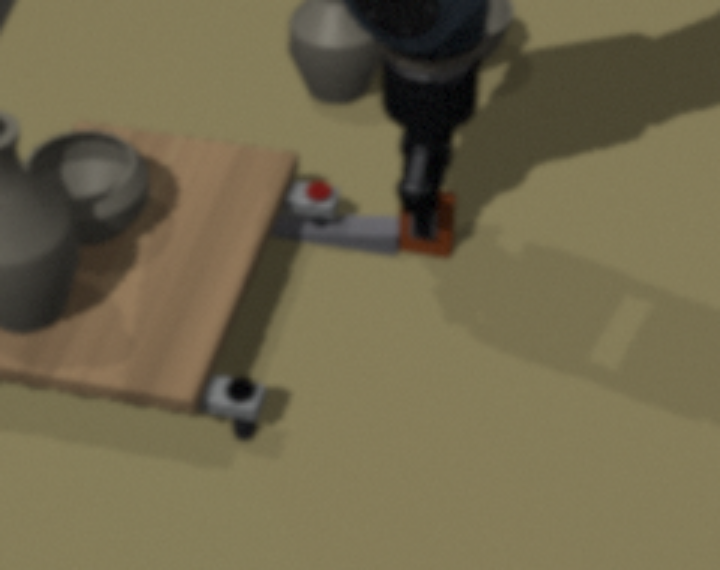

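Clear bite: after a flat drag of about 4.9 N, the force jumped 2.3 N, and the cap and board heights haven't changed. The side crop shows the blade under the red-cap foot, with the foot contact near (322,220). Next I'll release and retreat straight up.

```bash
python3 - <<'E'
from slide import *
manip.set_gripper(.45); manip.dwell(.1)
print(np.round(F(),2))
p=np.array(manip.current_ee_pos())
manip.move_l([p[0],p[1],.09],max_speed=.12)
manip.move_l([p[0]-.06,p[1],.16],max_speed=.2)
for c in ("side","scene"):
    q,d=manip.grab_frame(c); np.savez(c+"4.npz",p=q,d=d,**manip.get_calibration(c)); cv2.imwrite(f"pics/{c}4.png",cv2.resize(q[130:320,200:440,::-1],None,fx=3,fy=3))
    q,X=load(c+"4.npz"); blade_axis(q,X); caps(q,X); analyse(q,X,(.4,.58,-.2,-.08))
print(manip.current_time())
E
```

```text
[ 0.02 -0.25 -0.16]
steel in foot frame mm: n 261 x -70.3 14.3 rect [-27.6  -0. ] [84.3 30.9] 2.4 z [0.0044 0.0218]
red 29 [306. 193.] [ 0.583  -0.15    0.0482] [ 0.5828 -0.1503  0.0483]
black 54 [280. 259.] [0.6098 0.0783 0.0484] [0.61   0.0791 0.0487]
board 5142 [ 0.6947 -0.0218  0.0612] ((666.8662109375, -43.88580322265625), (294.73199462890625, 306.8516845703125), 82.98779296875)
orange 47 [342. 195.] mean [ 0.492 -0.135  0.062] zmax 0.066 top mean [ 0.4921 -0.135   0.0623] ext [0.035 0.013 0.007] ((491.0462951660156, -135.58474731445312), (10.418630599975586, 34.61629867553711), 81.47100067138672)
steel 272 [321. 207.] [ 0.5452 -0.1407  0.0133] 0.001 0.029 ((546.20751953125, -144.972412109375), (30.92233657836914, 65.33405303955078), 85.62518310546875)
steel in foot frame mm: n 154 x -72.6 -26.1 rect [-49.4   1.6] [25.8 46.4] 89.7 z [0.0126 0.0267]
red 48 [264. 290.] [ 0.5841 -0.1482  0.0502] [ 0.5851 -0.1482  0.0498]
black 49 [353. 278.] [0.6108 0.0793 0.0498] [0.6096 0.0787 0.0473]
board 6121 [ 0.7153 -0.0698  0.063 ] ((668.548583984375, -42.51945495605469), (289.2100524902344, 312.3892822265625), 83.30477905273438)
orange 67 [260. 257.] mean [ 0.494 -0.137  0.065] zmax 0.072 top mean [ 0.495  -0.1369  0.0672] ext [0.04  0.015 0.008] ((494.9215087890625, -136.9355926513672), (11.915221214294434, 40.665611267089844), 83.18318939208984)
steel 156 [263. 278.] [ 0.5346 -0.1416  0.0198] 0.001 0.028 ((534.7937622070312, -141.73257446289062), (26.262609481811523, 46.785560607910156), 84.19721984863281)
31.4333
```

View pics/side4.png

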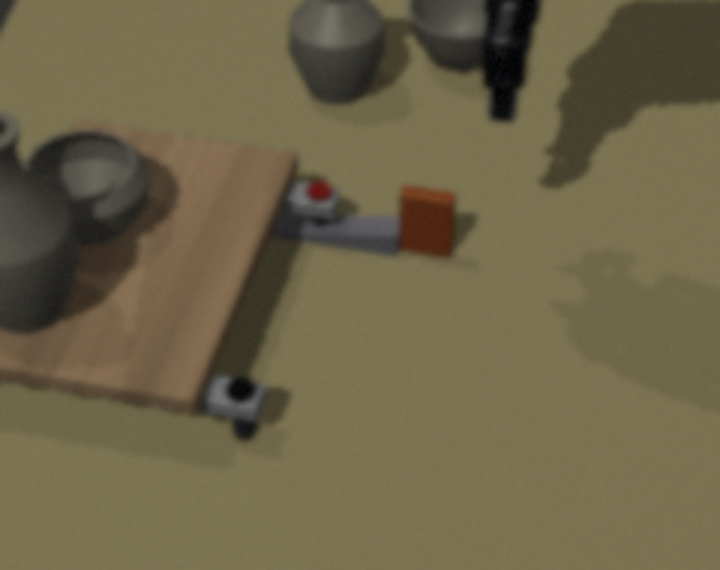

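The blade stayed flat under the foot: grip at (428,220), foot at (322,220). The stand is unmoved and the gripper is clear.

```bash
python3 -c "
from bench import manip
print(manip.sign_off())"
```

```text
the job is handed in; nothing more can be done
None
```

The blade sits flat under the red-cap foot, slid in until it bit (a 2.3 N rise) with no measurable lift of the stand; I let go, backed the gripper clear and handed in at about 31 s of the 40 s, with no verdict returned.

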